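Lock a levelling foot with its jam nut

ROBOT

A 6-joint arm with a two-finger parallel gripper is mounted at the origin on a cart in front of the work surface, level with it; the furniture and walls round the work are solid. World frame = base frame: x ahead of the robot, y to its left, z up, the work surface at z = 0. Lengths are in mm, angles in rad, forces in N, time in s.
With the tool pointing down it reaches from about 275 to 1000 mm from the base axis. Payload 8.4 kg.
Tool frame: the origin (TCP) lies midway between the tips of the shut fingers; the grasp point (between the pads) lies 19 mm behind it; z points along the fingers, y is the line along which they close (so a half turn about z gives the same grasp; the last joint's range is limited). The gripper opens to 85 mm and grips with 20 to 120 N. Pads are 22 mm wide; open, the fingers measure 114 mm over their backs; the gripper's body (76 mm by 85 mm) begins 54 mm behind the grasp point. The pads swing forward as they close: fully open they stand 13 mm farther back than shut.
Start: joints at [1.268, 0.353, 1.633, -0, 1.155, -0.002], TCP at [185.176, 596.94, 231.281] pointing down, gripper open.
Joint ranges: [-2.63, 2.63], [-0.92, 2.1], [0.06, 2.66], [-1.3, 4.44], [0, 2.69], [-3.02, 3.02]. Speed limits (rad/s): [2.22, 2.22, 2.79, 3.14, 3.14, 3.14].

INTERFACE

Orientations are given as [roll, pitch, yaw] about the fixed x, y, z axes, in that order (R = Rz(yaw) Ry(pitch) Rx(roll)).
In Python, from rig import telemetry, optics, r gives the robot as it stands.
- The arm moves only by the tool play_rows, never from a script. Its arguments are lists of equal length, an entry for each row: "dp": the shift along the tool's x, y, z in units of 40 mm (1.0 is 40 mm), a list of three; "rot": the turn, a rotation vector about the tool's x, y, z in units of 6 degrees (1.0 is 6 degrees), a list of three. In form: {"dp": [[tx, ty, tz], ...], "rot": [[ax, ay, az], ...]}. A call has 1 to 5 rows; each row is the pose to reach, as a shift and turn from the pose commanded when the call began, along the tool's axes at that moment; what a row does not reach only later rows make up. A row lasts 1/12 s, in which the tool goes at most 41.7 mm and 7.16 degrees, less where a joint would pass 70% of its speed; a pose out of reach is approached as far as the arm can. A call with a gripper value outside its range is refused whole. "fingers" is the opening, from 0 (shut) to 1 (fully open), set as the call begins (left out, the last holds). The fingers move at their own pace and stop on an object; "grip_force" is the grip in N (left out, the last holds). Time passes only in rows, so rows that repeat a pose let the fingers close. It gives the time, the measured TCP pose, the force, the opening and the grip force at its end, in the units of the state.
- telemetry.sense(): the state, without advancing time (a new reading comes with each control period).
- optics.grab_frame(name): name is "side" or "top" or "wrist"; returns a dict with "color" (420x560x3 uint8, red, green, blue), "mtx" (3x3 intrinsics, pixels), "R" (3x3) and "t" (3): a world point X has camera coordinates R X + t; the wrist camera has in their place "mount" (4x4, takes a point from camera to tool coordinates, whose origin is the TCP and whose axes are the flange's). Camera axes: x right, y down, z forward; pixel columns grow to the right and rows downward; lengths in mm; the calibration is good to about 2 mm. A picture is of the moment at which its call begins: read the wrist's pose just before it. There is no depth.
- r.sign_off(): hands the job in; it is judged then, once.
The state is a dict: "clock": time; "qpos": joint angles; "qvel": joint speeds; "joint_efforts": joint torques, N m; "eef_pos": TCP position; "tcp_rot": TCP orientation; "contact_force": force on the tool from outside, world axes, zero at the start; "wrist_torque": the same for the moment, N m; "opening": opening from 0.0 (shut) to 1.0 (fully open); "grasp_force": force on a finger pad.
Only numpy, scipy, OpenCV 4.12 (cv2) and the standard library are available. Lean on these libraries where they do the work, as an engineer would, in place of code of your own. Each camera call takes 0.05 s, during which the arm holds its last target. There are 200 camera calls.

TASK

The small tooling plate has been levelled; now lock its levelling foot at the back left stud, behind the two upright dowels (the front right stud is done). Push the thin open-ended spanner fully home on the lower nut, its handle on the right-hand side of the left dowel so that this dowel stops it from swinging clockwise, and let go of it. Turn the jam nut above it clockwise until it has run down onto the lower nut, and tighten it there to about 0.45 N m, never above 0.58, without letting the lower nut lose its setting (the ten degrees or so of play in the spanner do no harm) and without leaning hard on the dowel. Then draw the spanner off and lay it flat on the bench, clear of the plate, and leave the other things on the bench where they are.

Things in the scene. Friction and masses are not known exactly. Their poses are not given: they have to be found in the camera images.
- level_plate: Aluminium plate 107 x 95 x 12 mm on three 14 mm feet; cannot be shifted. Origin on the axis of the stud to be locked (M16, top at z = 66 mm), at bench height, z up. Own axes: plate from x = -83 to 24, y = -66 to 29 mm, top z = 26 mm. Also on it: right-hand dowel at x = -72, y = -46 mm, 10 mm thick, 22 mm high; a second stud, already locked, at x = -40, y = -48 mm, 28 mm across, top z = 60 mm.
- stop_dowel: Left-hand dowel, 10 mm thick, 22 mm high, fixed; origin at its foot on the plate's top, at x = -72, y = +15 mm in the plate's axes. The seated spanner's handle passes on its -y side, 1 mm clear, and bears on it when the nuts are turned clockwise.
- spanner: Open-ended steel spanner, 8 mm thick, 0.10 to 0.19 kg, on the bench left of the plate. Origin at its underside where the nut's axis lies when fully home; x out of the mouth, handle along -x. Jaws 25.5 mm apart, flared from x = +9 to the mouth at +12 mm; throat at x = -14.6 mm. Head 54 mm wide, x = -31 to 12.5 mm, handle 18 mm wide, x = -42 to -132 mm; centre of mass x = -45 mm.
- spanner_grip (a point): Grip point of the spanner: handle, x = -95 mm on its middle line, 4 mm above its underside. On the seated spanner it lies 12 mm outside the plate's front edge, 23 mm from the dowel's axis. The seated spanner has the plate's yaw, handle along the plate's -x.
- lower_nut_mid (a point): Centre of the lower nut: hexagon 24 mm across flats, 27.7 mm across corners, 14 mm high, from z = 26.5 to 40.5 mm over the bench. Its axes turn with it: flats face its +y and -y, corners +x and -x; at the start they agree with the plate's within 0.04 rad, so the spanner slides on along the plate's +x, resting on or up to 2 mm above the plate's top.
- lower_nut (a joint): Angle of the lower nut, rad, positive clockwise from above, within 0.04 of 0 at the start. Unheld it turns at about 0.15 N m. On the spanner it can turn about 0.12 rad until the jaws bind and 0.02 until the handle bears on the dowel, 0.2 to 0.3 in all by the time the jam nut is tight; swung anticlockwise the spanner turns it back. Setting lost beyond 0.35 either way.
- jam_nut_mid (a point): Centre of the jam nut: hexagon 24 mm across flats, 11 mm high, its underside 0.2 mm above the lower nut's top; the stud stands 14 mm out of it. Its axes turn with it: flats face its +y, -y and every 60 degrees, corners +x and -x. At the start it is unscrewed 0.5 to 1.2 rad from contact; it runs down at about 0.04 N m and unscrews at most 1.5 rad.
- jam_bite (a joint): Angle of the jam nut beyond first contact with the lower nut, rad, positive clockwise; 0 while it runs free. It starts to move at about 0.22 N m and takes 0.8 N m more per rad; held still the felt torque is up to 0.1 lower; let go, it stays (springing back only above 0.27). Good from 0.12 to 0.45.
- heatsink: Bystander, not to be moved: grey finned heatsink, 40 x 40 x 20 mm, on the bench; origin at the centre of its underside.
- tweezers_b: Bystander, not to be moved: dark tweezers, 118 mm long, 9 mm high, on the bench; origin at the centre of its underside.

How it is judged:
By the outcome, as a careful person would: the job done as asked, in the order asked, and still so for the second after the job is handed in, with the robot touching nothing.
It also fails if it takes over 67 s, if anything falls off the work surface, if the arm or the gripper's body presses on something with over 40 N, if the wrist force passes 120 N, or if a joint passes its speed limit or range.

## Working session

There is one attempt and no reset: what is moved stays moved. The work goes in short steps, Python scripts to look and compute and a tool call to move; the robot and the scene stay as the last step left them, time stands still between calls to the robot, and variables do not carry over. Pictures are saved under pics/ and viewed, at most 10 in all, crops included, and the job is handed in when it is done.

Besides the shell and the picture viewer there is one more tool, called after "Call:" by a JSON object that holds its "op" and its "data". play_rows: Moves the arm, as the interface text tells. Its arguments: {"type":"object","properties":{"dp":{"type":"array"},"rot":{"type":"array"},"fingers":{"type":"number"},"grip_force":{"type":"number"}},"required":["dp","rot"]}

```bash
ls; mkdir -p pics
python3 - <<'E'
from rig import telemetry, optics, r
import cv2,numpy as np
np.set_printoptions(precision=4,suppress=True)
print(telemetry.sense())
ims=[]
for n in ("side","top","wrist"):
    f=optics.grab_frame(n); cv2.imwrite(f"pics/{n}0.png",f["color"][:,:,::-1])
    np.savez(f"{n}0.npz",**f)
    print(n,{k:np.round(v,3).tolist() for k,v in f.items() if k!="color"})
E
```

```text
pics
{'clock': 0.0, 'qpos': array([ 1.2676,  0.3537,  1.6341, -0.    ,  1.1552, -0.0024]), 'qvel': array([ 0.0002,  0.0013, -0.0011, -0.0002, -0.    ,  0.    ]), 'joint_efforts': array([  0.001 , -60.5246, -34.2071,   0.0003,   0.0093,  -0.    ]), 'eef_pos': array([185.0408, 596.4853, 230.5603]), 'tcp_rot': array([-3.1402,  0.    ,  2.8408]), 'contact_force': array([-0.4229, -0.0197, -0.463 ]), 'wrist_torque': array([-0.0072,  0.0133, -0.0006]), 'grasp_force': 0.0, 'opening': 0.9963544443034024}
side {'mtx': [[439.959, 0.0, 270.151], [0.0, 439.959, 210.73], [0.0, 0.0, 1.0]], 'R': [[0.847, -0.531, 0.011], [-0.381, -0.622, -0.684], [0.37, 0.575, -0.73]], 't': [-195.069, 366.123, 576.325]}
top {'mtx': [[455.007, 0.0, 285.969], [0.0, 455.007, 214.435], [0.0, 0.0, 1.0]], 'R': [[-0.004, -1.0, 0.023], [-0.994, 0.001, -0.114], [0.113, -0.024, -0.993]], 't': [273.26, 412.699, 877.587]}
wrist {'mtx': [[311.902, 0.0, 273.599], [0.0, 311.902, 213.102], [0.0, 0.0, 1.0]], 'mount': [[-0.001, -0.957, -0.291, 74.103], [1.0, -0.001, -0.0, -0.297], [0.0, -0.291, 0.957, -141.519], [0.0, 0.0, 0.0, 1.0]]}
```

View pics/top0.png

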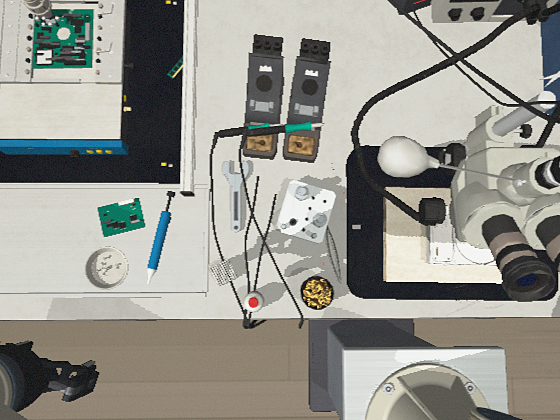

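View pics/side0.png

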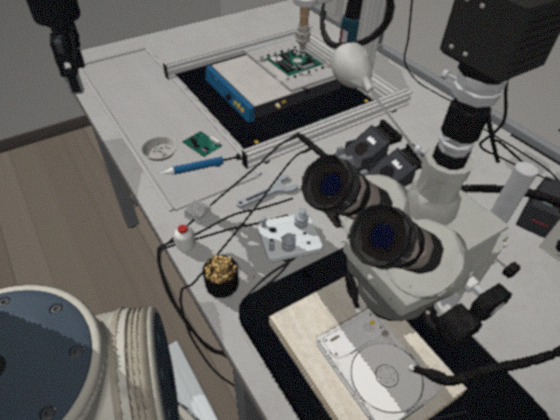

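```bash
cat > h.py <<'E'
import numpy as np,cv2
from scipy.spatial.transform import Rotation as Ro
from rig import telemetry, optics, r
np.set_printoptions(precision=3,suppress=True)
def load(n): return dict(np.load(n))
def wristRt(f,s):
    # camera->world from mount and tool pose
    T=np.eye(4);T[:3,:3]=Ro.from_euler('xyz',s["tcp_rot"]).as_matrix();T[:3,3]=s["eef_pos"]
    M=np.linalg.inv(T@f["mount"]);f["R"]=M[:3,:3];f["t"]=M[:3,3];return f
def ray(f,uv,z):
    uv=np.atleast_2d(np.array(uv,float)); d=np.c_[uv,np.ones(len(uv))]@np.linalg.inv(f["mtx"]).T@f["R"]
    c=-f["R"].T@f["t"]; return c+d*((z-c[2])/d[:,2])[:,None]
def proj(f,X):
    p=(np.atleast_2d(X)@f["R"].T+f["t"])@f["mtx"].T; return p[:,:2]/p[:,2:]
E
python3 - <<'E'
from h import *
f=load("top0.npz"); c=f["color"][150:300,205:350,::-1]
cv2.imwrite("pics/topc.png",cv2.resize(c,None,fx=4,fy=4,interpolation=cv2.INTER_CUBIC))
print("spanner head,handle end",ray(f,[[237,170],[237,230]],5))
print("plate ctr",ray(f,[[307,210]],26))
E
```

```text
spanner head,handle end [[505.83  370.641   5.   ]
 [384.033 369.635   5.   ]]
plate ctr [[421.476 230.951  26.   ]]
```

View pics/topc.png

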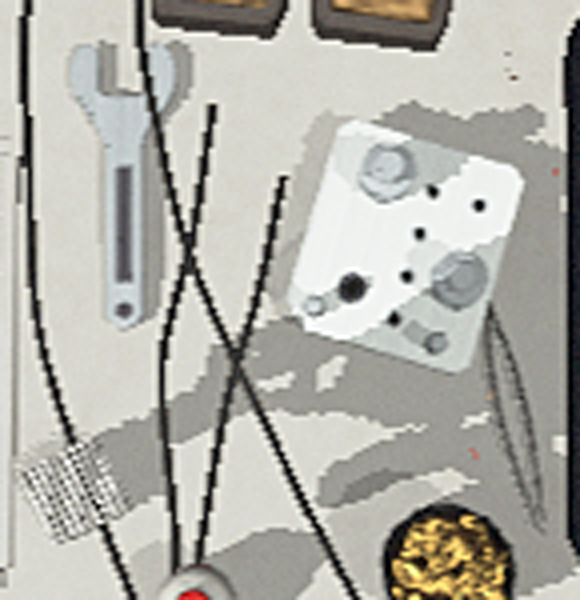

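View pics/wrist0.png

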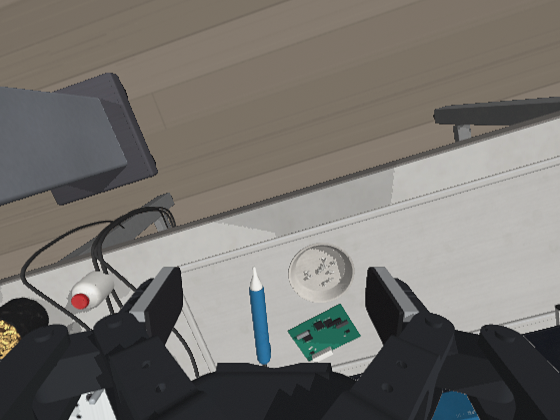

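Run:
```python
from h import *
f=load("side0.npz"); c=f["color"][125:290,150:350,::-1]
cv2.imwrite("pics/sidec.png",cv2.resize(c,None,fx=3.6,fy=3.6,interpolation=cv2.INTER_CUBIC))
t=load("top0.npz")
for name,uv in dict(lineA=(258,176),lineB=(276,194),X1=(252,216),X2=(264,238)).items():
    for z in (0,100,200,300): print(name,z,ray(t,uv,z)[0],proj(f,ray(t,uv,z))[0])
# spanner mask by grabbing grey-blue
hsv=cv2.cvtColor(t["color"],cv2.COLOR_RGB2HSV)
for p in [(232,185),(240,185),(232,215),(245,250),(220,165),(300,170),(310,200)]: print(p,t["color"][p[1],p[0]],hsv[p[1],p[0]])
```

```text
lineA 0 [494.519 328.327   0.   ] [293.043 198.319]
lineA 100 [474.459 324.502 100.   ] [288.198 167.483]
lineA 200 [454.398 320.677 200.   ] [282.33  130.141]
lineA 300 [434.338 316.853 300.   ] [275.079  83.992]
lineB 0 [457.455 291.76    0.   ] [288.151 215.614]
lineB 100 [441.458 291.944 100.   ] [283.252 183.193]
lineB 200 [425.461 292.128 200.   ] [277.331 144.013]
lineB 300 [409.464 292.312 300.   ] [270.032  95.713]
X1 0 [412.639 340.147   0.   ] [257.636 209.358]
X1 100 [401.556 335.026 100.   ] [253.566 177.478]
X1 200 [390.472 329.906 200.   ] [248.643 138.926]
X1 300 [379.388 324.785 300.   ] [242.571  91.361]
X2 0 [368.247 315.932   0.   ] [245.043 225.052]
X2 100 [362.03  313.466 100.   ] [241.167 191.709]
X2 200 [355.813 311.    200.   ] [236.488 151.463]
X2 300 [349.596 308.534 300.   ] [230.73  101.922]
(232, 185) [194 206 206] [ 90  15 206]
(240, 185) [172 178 181] [100  13 181]
(232, 215) [210 214 217] [103   8 217]
(245, 250) [27 26 23] [23 38 27]
(220, 165) [222 220 215] [ 21   8 222]
(300, 170) [218 216 206] [ 25  14 218]
(310, 200) [241 242 240] [ 45   2 242]
```

View pics/sidec.png

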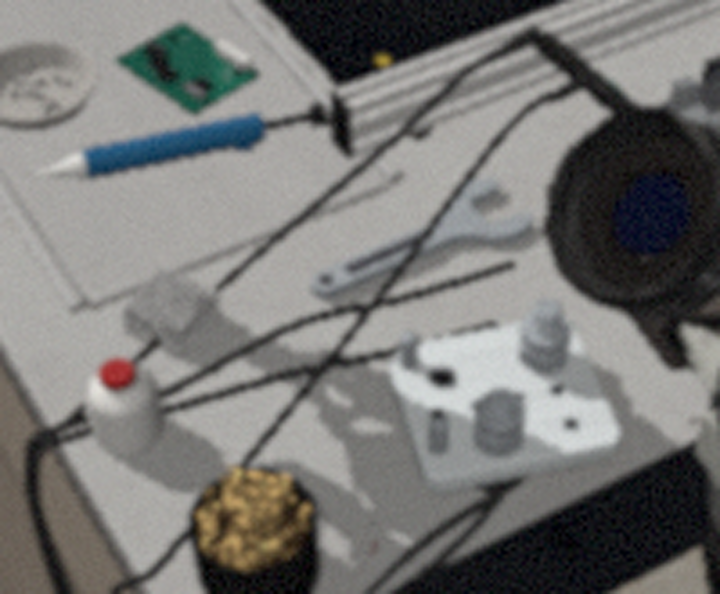

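Run:
```python
from h import *
f=load("side0.npz"); t=load("top0.npz")
L=np.array([(575,85),(530,110),(470,170),(430,232),(370,312),(300,390)])/3.6+[150,125]
for p in [(140,5),(143,40),(150,90),(160,135),(175,190),(190,245),(235,350)]:
    uv=np.array(p)/4+[205,150]
    zs=np.arange(-20,150,2.); P=np.array([proj(f,ray(t,uv,z))[0] for z in zs])
    d=P[:,0]-np.interp(P[:,1],L[:,1],L[::1,0])
    i=np.argmin(abs(d)); print(p,"z",zs[i],ray(t,uv,zs[i])[0],d[i])
# spanner
c=lambda p: np.array(p)/4+[205,150]
for n,p,z in [("handle end",(122,325),8),("hole",(122,310),8),("slot top",(122,170),8),("slot bot",(122,280),8),("mouth L",(75,48),8),("mouth R",(190,45),8),("throatL",(100,92),8),("throatR",(140,92),8),
  ("stud",(390,155),66),("stud nut",(387,172),52),("dowel",(315,300),48),("stud2",(465,268),60),("dowelR",(436,340),48),("cBL",(345,118),26),("cBR",(523,175),26),("cFR",(470,372),26),("cFL",(293,312),26)]:
    print(n,ray(t,c(p),z)[0])
```

```text
(140, 5) z 86.0 [523.851 358.494  86.   ] 0.5983017769093522
(143, 40) z 80.0 [508.73  357.447  80.   ] 0.030791293646529994
(150, 90) z 70.0 [487.138 354.759  70.   ] -0.15060755132924442
(160, 135) z 58.0 [467.896 350.741  58.   ] 0.033075086060364356
(175, 190) z 38.0 [444.521 344.656  38.   ] 0.19234805372201436
(190, 245) z 24.0 [419.361 337.98   24.   ] -0.07081020744095667
(235, 350) z 14.0 [368.365 316.081  14.   ] -0.10883839276135632
handle end [381.31  372.336   8.   ]
hole [388.785 372.4     8.   ]
slot top [459.235 373.009   8.   ]
slot bot [403.778 372.53    8.   ]
mouth L [521.612 397.235   8.   ]
mouth R [523.248 339.233   8.   ]
throatL [499.017 384.413   8.   ]
throatR [499.036 364.299   8.   ]
stud [456.905 241.9    66.   ]
stud nut [451.065 242.551  52.   ]
dowel [389.972 277.16   48.   ]
stud2 [403.915 206.534  60.   ]
dowelR [370.746 219.59   48.   ]
cBL [482.316 261.599  26.   ]
cBR [453.774 173.764  26.   ]
cFR [356.591 201.274  26.   ]
cFL [386.106 287.51   26.   ]
```

Run:
```python
from h import *
f=load("side0.npz"); t=load("top0.npz")
L=np.array([(530,35),(470,68),(405,135),(330,195),(220,288),(135,360),(45,435)])/3.6+[150,125]
for p in [(24,0),(23,50),(24,110),(28,200),(31,290),(40,340),(55,400),(70,440),(100,510),(130,590)]:
    uv=np.array(p)/4+[205,150]
    zs=np.arange(-40,250,2.); P=np.array([proj(f,ray(t,uv,z))[0] for z in zs])
    d=P[:,0]-np.interp(P[:,1],L[:,1],L[::1,0])
    i=np.argmin(abs(d)); print(p,"z",zs[i],ray(t,uv,zs[i])[0],d[i])
c=lambda p: np.array(p)/4+[205,150]
for n,p,z in [("hs",(75,490),10),("bottle",(195,600),40),("pot",(450,560),40),("iron1",(155,25),40)]: print(n,ray(t,c(p),z)[0])
```

```text
(24, 0) z 86.0 [526.105 412.069  86.   ] -0.4043230231046664
(23, 50) z 74.0 [505.286 413.906  74.   ] 0.16779283786155474
(24, 110) z 54.0 [480.708 415.874  54.   ] 0.11942916441972784
(28, 200) z 34.0 [440.247 416.139  34.   ] -0.2628439230527988
(31, 290) z 12.0 [398.463 417.082  12.   ] 0.20192683202265016
(40, 340) z 6.0 [374.08  413.093   6.   ] -0.19419529602885177
(55, 400) z 0.0 [344.534 406.024   0.   ] 0.015687901044088903
(70, 440) z 0.0 [324.668 398.335   0.   ] 0.06397892976431763
(100, 510) z 4.0 [290.206 382.718   4.   ] -0.31381002274250136
(130, 590) z 4.0 [251.228 367.641   4.   ] -0.13922345003263104
hs [300.118 394.452  10.   ]
bottle [248.802 334.08   40.   ]
pot [266.815 213.398  40.   ]
iron1 [525.696 354.729  40.   ]
```

```bash
cat >> h.py <<'E'
def go(pos,yaw):
    s=telemetry.sense(); R=Ro.from_euler('xyz',s["tcp_rot"])
    G=Ro.from_euler('xyz',[np.pi,0,yaw])
    d=R.inv().apply(np.array(pos)-s["eef_pos"])/40; rv=(R.inv()*G).as_rotvec(degrees=True)/6
    print("t",s["clock"],"pos",s["eef_pos"],s["tcp_rot"],"dp",d,"rot",rv,"F",s["contact_force"],"T",s["wrist_torque"],"op",s["opening"],"q6",s["qpos"][5])
E
python3 - <<'E'
from h import *
go([415,372.5,130],np.pi)
P=np.array([(24,29),(24,-66),(-83,-66),(-83,29)],float)
W=np.array([(482.3,261.6),(453.8,173.8),(356.6,201.3),(386.1,287.5)])
Pc=P-P.mean(0);Wc=W-W.mean(0)
a=np.arctan2((Pc[:,0]*Wc[:,1]-Pc[:,1]*Wc[:,0]).sum(),(Pc*Wc).sum())
Rm=np.array([[np.cos(a),-np.sin(a)],[np.sin(a),np.cos(a)]])
o=W.mean(0)-Rm@P.mean(0); print("plate yaw",a,"origin",o,"dowel",o+Rm@[-72,15],"stud2",o+Rm@[-40,-48],"scale",np.linalg.norm(Wc)/np.linalg.norm(Pc))
E
```

```text
t 0.15 pos [185.08  596.572 230.707] [-3.141 -0.     2.841] dp [-7.15  -3.644  2.522] rot [-0.01  -0.002 -2.873] F [ 0.055 -0.066 -0.578] T [-0.008 -0.013 -0.013] op 1.0004278690198283 q6 -0.0024009176888795864
plate yaw -0.2928526715676767 origin [453.285 240.246] dowel [388.68  275.393] stud2 [401.131 205.837] scale 0.9499199207391819
```

Call:
{"op": "play_rows", "data": {"dp": [[-0.9,-0.46,0],[-1.8,-0.92,0],[-2.7,-1.38,0],[-3.6,-1.84,0],[-4.5,-2.3,0]], "rot": [[0,0,-0.6],[0,0,-1.2],[0,0,-1.8],[0,0,-2.4],[0,0,-2.87]], "fingers": 0.32}}

```text
clock: 0.57
eef_pos: [330.7, 454.2, 231.1]
tcp_rot: [-3.141, -0.0, -3.138]
contact_force: [1.9, 0.6, -0.3]
opening: 0.324
grasp_force: 0.0
```

```bash
python3 -c "
from h import *
go([415,372.5,150],np.pi)"
```

```text
t 0.5667 pos [330.657 454.217 231.11 ] [-3.141 -0.    -3.138] dp [-2.101 -2.05   2.028] rot [-0.002 -0.001  0.035] F [ 1.864  0.562 -0.306] T [ 0.038 -0.003 -0.009] op 0.3236777556117931 q6 -0.6354795214955504
```

Call:
{"op": "play_rows", "data": {"dp": [[-0.6,-0.6,0.5],[-1.2,-1.2,1.0],[-1.9,-1.8,1.6],[-2.05,-2.0,2.0],[-2.05,-2.0,2.0]], "rot": [[0,0,0],[0,0,0],[0,0,0],[0,0,0],[0,0,0]]}}

```text
clock: 0.98
eef_pos: [411.8, 372.0, 147.8]
tcp_rot: [-3.137, -0.004, 3.138]
contact_force: [-0.9, -0.6, -0.4]
opening: 0.322
grasp_force: 0.0
```

Run:
```python
from h import *
go([415,372.5,60],np.pi)
s=telemetry.sense(); f=optics.grab_frame("wrist"); f=wristRt(f,s); np.savez("w1.npz",**f)
cv2.imwrite("pics/w1.png",f["color"][:,:,::-1])
print(proj(f,[[513,373,8],[415,372.5,8],[381,372,8]]))
```

```text
t 0.9833 pos [411.849 371.953 147.775] [-3.137 -0.004  3.138] dp [-0.087  0.023  2.194] rot [-0.041 -0.038 -0.032] F [-0.857 -0.646 -0.395] T [0.022 0.047 0.002] op 0.3221862910760519 q6 -0.8348405811502708
[[275.964 297.612]
 [275.232 205.388]
 [274.583 169.099]]
```

View pics/w1.png

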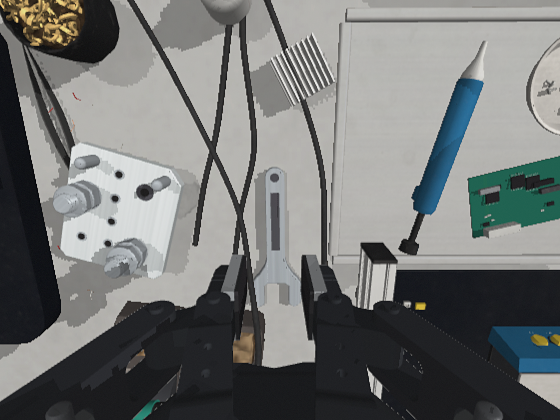

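Call:
{"op": "play_rows", "data": {"dp": [[-0.04,0.02,0.7],[-0.08,0.02,1.5],[-0.08,0.02,2.3],[-0.08,0.02,2.9],[-0.08,0.02,3.2]], "rot": [[0,0,0],[0,0,-0.03],[0,0,-0.03],[0,0,-0.03],[0,0,-0.03]]}}

```text
clock: 1.45
eef_pos: [413.5, 376.9, 21.5]
tcp_rot: [-3.14, -0.002, -3.138]
contact_force: [-0.1, 0.2, 0.1]
opening: 0.326
grasp_force: 0.0
```

```bash
python3 -c "
from h import *
go([415,372.5,2],np.pi)"
```

```text
t 1.45 pos [413.503 376.889  21.505] [-3.14  -0.002 -3.138] dp [-0.038 -0.109  0.488] rot [-0.013 -0.018  0.038] F [-0.097  0.227  0.079] T [-0.024  0.073  0.037] op 0.32578512260824727 q6 -0.8387339600444259
```

Call:
{"op": "play_rows", "data": {"dp": [[-0.03,-0.1,0.2],[-0.03,-0.1,0.4],[-0.03,-0.1,0.47],[-0.03,-0.1,0.47]], "rot": [[0,0,0.03],[0,0,0.03],[0,0,0.03],[0,0,0.03]]}}

```text
clock: 1.78
eef_pos: [416.5, 373.0, 4.9]
tcp_rot: [3.141, 0.001, 3.141]
contact_force: [-0.8, 0.4, 0.3]
opening: 0.322
grasp_force: 0.0
```

Call:
{"op": "play_rows", "data": {"dp": [[0,0,0],[0,0,0],[0,0,0],[0,0,0],[0,0,0]], "rot": [[0,0,0],[0,0,0],[0,0,0],[0,0,0],[0,0,0]], "fingers": 0.1, "grip_force": 70}}

```text
clock: 2.2
eef_pos: [416.8, 373.1, 5.7]
tcp_rot: [3.14, 0.001, 3.141]
contact_force: [-1.0, -0.4, 5.3]
opening: 0.166
grasp_force: 68.8
```

```bash
python3 -c "
from h import *
go([415,378,32],np.pi)"
```

```text
t 2.2 pos [416.788 373.122   5.697] [3.14  0.001 3.141] dp [ 0.044  0.123 -0.657] rot [ 0.012  0.012 -0.004] F [-1.042 -0.418  5.316] T [-0.005  0.26   0.052] op 0.16586327454835087 q6 -0.8431603884691097
```

Call:
{"op": "play_rows", "data": {"dp": [[0,0.05,-0.2],[0,0.1,-0.5],[0,0.15,-0.75],[0,0.15,-0.75]], "rot": [[0,0,0],[0,0,0],[0,0,0],[0,0,0]]}}

```text
clock: 2.53
eef_pos: [417.7, 380.2, 37.3]
tcp_rot: [3.139, 0.003, 3.141]
contact_force: [0.2, 0.1, -1.4]
opening: 0.164
grasp_force: 68.5
```

Call:
{"op": "play_rows", "data": {"dp": [[0.4,0.02,0],[0.9,0.05,0],[1.4,0.05,0],[1.9,0.05,0],[2.1,0.05,0]], "rot": [[0,0,0],[0,0,0],[0,0,0],[0,0,0],[0,0,0]]}}

```text
clock: 2.95
eef_pos: [329.0, 379.4, 34.1]
tcp_rot: [-3.14, -0.002, -3.141]
contact_force: [0.1, 0.4, -0.8]
opening: 0.168
grasp_force: 68.5
```

Run:
```python
from h import *
go([333,381,150],np.pi)
s=telemetry.sense(); f=optics.grab_frame("wrist"); f=wristRt(f,s); np.savez("w2.npz",**f)
t=optics.grab_frame("top")
h,w=f["color"].shape[:2]
out=np.hstack([f["color"][100:380,130:430],cv2.resize(t["color"][150:290,195:345],(300,280))])
cv2.imwrite("pics/w2.png",out[:,:,::-1])
```

```text
t 2.95 pos [328.957 379.358  34.098] [-3.14  -0.002 -3.141] dp [-0.095  0.035 -2.898] rot [-0.018 -0.02   0.004] F [ 0.108  0.37  -0.769] T [-0.018  0.119 -0.083] op 0.16808583365493263 q6 -0.7183308160133346
```

View pics/w2.png

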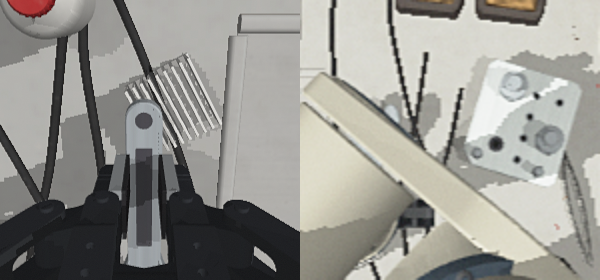

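Call:
{"op": "play_rows", "data": {"dp": [[0,0,-0.6],[0,0,-1.3],[0,0,-2.1],[0,0,-2.7],[0,0,-2.9]], "rot": [[0,0,0],[0,0,0],[0,0,0],[0,0,0],[0,0,0]]}}

```text
clock: 3.47
eef_pos: [334.5, 382.3, 154.2]
tcp_rot: [3.137, 0.004, 3.141]
contact_force: [1.0, 0.9, -0.8]
opening: 0.164
grasp_force: 68.7
```

Run:
```python
from h import *
w2=load("w2.npz"); e=ray(w2,[[275,199],[274,222]],36.4); print("handle end, hole",e-[328.96,379.36,34.1])
w1=load("w1.npz"); t=load("top0.npz")
def plate(f,pts,nm):
    pts=np.array(pts); X=ray(f,pts,26)[:,:2]
    print(nm,X)
# wrist w1: sub-pixel: show colours to make a mask
for nm,f,box in (("w1",w1,(40,130,190,290)),("top",t,(270,175,345,250))):
    x0,y0,x1,y1=box; c=f["color"][y0:y1,x0:x1].astype(int)
    m=((c.min(2)>205)&((c.max(2)-c.min(2))<=8)).astype(np.uint8)
    m=cv2.morphologyEx(m,cv2.MORPH_OPEN,np.ones((2,2),np.uint8))
    cs,_=cv2.findContours(m,cv2.RETR_EXTERNAL,cv2.CHAIN_APPROX_NONE); k=max(cs,key=cv2.contourArea)[:,0]+[x0,y0]
    X=ray(f,k,26)[:,:2]; rc=cv2.minAreaRect(X.astype(np.float32)); print(nm,cv2.contourArea(k),rc,cv2.boxPoints(rc).tolist())
```

```text
handle end, hole [[-38.656   0.38    2.3  ]
 [-27.5    -0.08    2.3  ]]
w1 6350.0 ((418.971435546875, 234.7498321533203), (93.43852996826172, 105.39066314697266), 73.05516052246094) [[354.9474792480469, 205.41696166992188], [455.7626647949219, 174.70074462890625], [482.9953918457031, 264.08270263671875], [382.1802062988281, 294.7989196777344]]
top 1530.5 ((418.2379150390625, 232.99600219726562), (95.34996032714844, 108.46453094482422), 71.30677032470703) [[351.5866394042969, 205.21746826171875], [454.3294372558594, 170.4544677734375], [484.8891906738281, 260.7745361328125], [382.1463928222656, 295.53753662109375]]
```

Call:
{"op": "play_rows", "data": {"dp": [[0.05,-0.5,0],[0.1,-1.1,0],[0.2,-1.8,0.3],[0.28,-2.4,0.8],[0.28,-2.5,1.2]], "rot": [[0,0,0.7],[0,0,1.4],[0,0,2.1],[0,0,2.82],[0,0,2.82]]}}

```text
clock: 3.88
eef_pos: [319.6, 276.8, 101.0]
tcp_rot: [-3.139, -0.001, 2.84]
contact_force: [0.0, -0.7, -2.0]
opening: 0.162
grasp_force: 68.7
```

Call:
{"op": "play_rows", "data": {"dp": [[0,0,0],[0,0,0],[0,0,0]], "rot": [[0,0,0],[0,0,0],[0,0,0]]}}

```text
clock: 4.13
eef_pos: [322.0, 281.5, 102.9]
tcp_rot: [3.141, 0.001, 2.846]
contact_force: [0.9, -0.3, -1.1]
opening: 0.168
grasp_force: 68.8
```

Run:
```python
from h import *
go([323.4,281.9,60],2.846)
s=telemetry.sense(); f=optics.grab_frame("wrist"); f=wristRt(f,s); np.savez("w3.npz",**f)
t=optics.grab_frame("top"); np.savez("top3.npz",**t)
sd=optics.grab_frame("side"); np.savez("side3.npz",**sd)
A=f["color"]; B=cv2.resize(t["color"][160:260,260:360],(360,360),interpolation=cv2.INTER_CUBIC); C=cv2.resize(sd["color"][190:270,240:340],(360,240)[::1],interpolation=cv2.INTER_CUBIC)
out=np.zeros((600,800,3),np.uint8); out[:315,:420]=cv2.resize(A,(420,315),interpolation=cv2.INTER_AREA); out[:360,430:790]=B; out[360:600,430:790]=C[:240]
cv2.imwrite("pics/p3.png",out[:,:,::-1])
```

```text
t 4.1333 pos [321.991 281.484 102.934] [3.141 0.001 2.846] dp [-0.03   0.019  1.073] rot [0.009 0.005 0.003] F [ 0.944 -0.329 -1.147] T [-0.023  0.023 -0.007] op 0.16751654328239632 q6 -0.5607541642381196
```

View pics/p3.png

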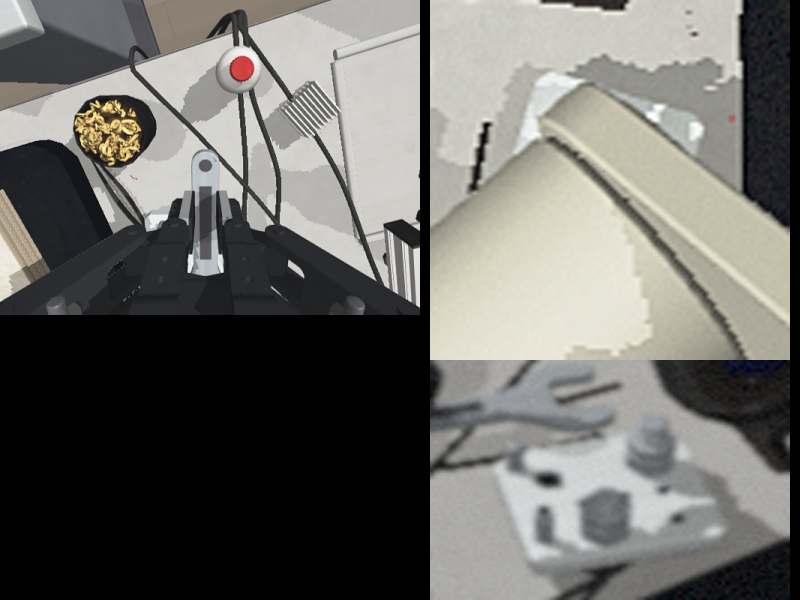

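Run:
```python
from h import *
w=load("w1.npz"); 
def draw(f,box,k,o,a):
    x0,y0,x1,y1=box; im=cv2.resize(f["color"][y0:y1,x0:x1,::-1],None,fx=k,fy=k,interpolation=cv2.INTER_CUBIC).copy()
    Rm=np.array([[np.cos(a),-np.sin(a)],[np.sin(a),np.cos(a)]])
    def poly(P,z,col):
        X=np.c_[np.array(P,float)@Rm.T+o,np.full(len(P),z)]
        p=((proj(f,X)-[x0,y0]+.5)*k).round().astype(np.int32); cv2.polylines(im,[p],True,col,1)
    th=np.linspace(0,2*np.pi,30)
    ci=lambda x,y,r_: np.c_[x+r_*np.cos(th),y+r_*np.sin(th)]
    poly([(24,29),(24,-66),(-83,-66),(-83,29)],26,(0,0,255))
    poly(ci(0,0,8),66,(0,0,255)); poly(ci(-72,15,5),48,(0,0,255)); poly(ci(-72,-46,5),48,(0,0,255)); 
    h6=np.arange(6)*np.pi/3; poly(np.c_[np.cos(h6),np.sin(h6)]*13.86,51.7,(0,255,0))
    return im
o=np.array([452.6,242.8])
im=draw(w,(45,135,195,285),4,o,-.296)
cv2.imwrite("pics/ov.png",im)
```

```text
(no output)
```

View pics/ov.png

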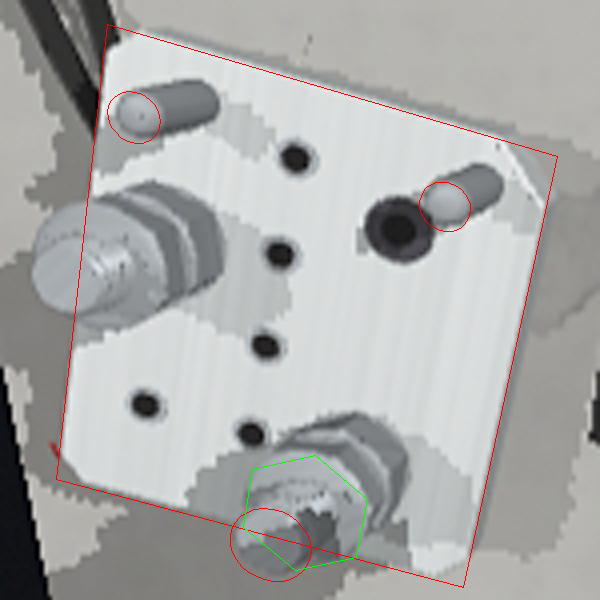

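```bash
python3 -c "
from h import *
go([336.8,275.4,60],2.852)"
```

```text
t 4.2833 pos [321.784 281.672 103.211] [3.14  0.001 2.847] dp [-0.404 -0.043  1.081] rot [ 0.015  0.009 -0.05 ] F [-0.476 -0.007 -1.735] T [-0.005  0.08   0.011] op 0.16733402126216818 q6 -0.560547665678073
```

Call:
{"op": "play_rows", "data": {"dp": [[-0.2,-0.02,0.2],[-0.4,-0.04,0.6],[-0.4,-0.04,0.95],[-0.4,-0.04,1.08],[-0.4,-0.04,1.08]], "rot": [[0,0,-0.05],[0,0,-0.05],[0,0,-0.05],[0,0,-0.05],[0,0,-0.05]]}}

```text
clock: 4.7
eef_pos: [335.4, 273.8, 58.1]
tcp_rot: [-3.14, -0.001, 2.852]
contact_force: [-0.3, 0.0, -1.1]
opening: 0.162
grasp_force: 68.8
```

Call:
{"op": "play_rows", "data": {"dp": [[0,0,0],[0,0,0]], "rot": [[0,0,0],[0,0,0]]}}

```text
clock: 4.87
eef_pos: [336.2, 274.7, 59.7]
tcp_rot: [3.141, 0.0, 2.852]
contact_force: [-0.1, -0.2, -1.8]
opening: 0.164
grasp_force: 68.8
```

```bash
python3 -c "
from h import *
go([336.8,275.4,33.5],2.852)"
```

```text
t 4.8667 pos [336.182 274.672  59.732] [3.141 0.    2.852] dp [-0.009  0.021  0.656] rot [ 0.005  0.004 -0.004] F [-0.055 -0.216 -1.814] T [ 0.018  0.082 -0.034] op 0.16410209138367132 q6 -0.5991705508346102
```

Call:
{"op": "play_rows", "data": {"dp": [[-0.01,0.02,0.15],[-0.01,0.02,0.3],[-0.01,0.02,0.5],[-0.01,0.02,0.64],[-0.01,0.02,0.64]], "rot": [[0,0,0],[0,0,0],[0,0,0],[0,0,0],[0,0,0]]}}

```text
clock: 5.28
eef_pos: [335.8, 274.5, 32.4]
tcp_rot: [-3.14, -0.001, 2.851]
contact_force: [0.2, 1.1, -1.7]
opening: 0.163
grasp_force: 69.0
```

Call:
{"op": "play_rows", "data": {"dp": [[0,0,0],[0,0,0]], "rot": [[0,0,0],[0,0,0]]}}

```text
clock: 5.45
eef_pos: [336.4, 274.9, 33.6]
tcp_rot: [-3.141, -0.0, 2.851]
contact_force: [0.2, 0.3, -0.8]
opening: 0.166
grasp_force: 68.8
```

```bash
python3 -c "
from h import *
go([361.4,270.1,33.5],2.852)
s=telemetry.sense(); f=optics.grab_frame('wrist'); f=wristRt(f,s); np.savez('w4.npz',**f)
sd=optics.grab_frame('side'); np.savez('side4.npz',**sd)
out=np.vstack([cv2.resize(f['color'][100:380,130:430],(500,290)),cv2.resize(sd['color'][190:270,230:360],(500,308),interpolation=cv2.INTER_CUBIC)])
cv2.imwrite('pics/p4.png',out[:,:,::-1])"
```

```text
t 5.45 pos [336.374 274.943  33.583] [-3.141 -0.     2.851] dp [-0.634  0.063  0.002] rot [-0.004 -0.002 -0.007] F [ 0.243  0.35  -0.792] T [0.011 0.079 0.025] op 0.16633347498373016 q6 -0.5986821286346744
```

Call:
{"op": "play_rows", "data": {"dp": [[-0.1,0.02,0.02],[-0.2,0.03,0.02],[-0.3,0.04,0.02],[-0.38,0.05,0.02],[-0.38,0.05,0.02]], "rot": [[0,0,0],[0,0,0],[0,0,0],[0,0,0],[0,0,0]]}}

```text
clock: 5.97
eef_pos: [352.6, 272.7, 33.0]
tcp_rot: [3.141, 0.001, 2.851]
contact_force: [-0.3, -0.9, -1.7]
opening: 0.167
grasp_force: 68.9
```

```bash
python3 -c "
from h import *
go([361.4,270.1,33],2.852)"
```

```text
t 5.9667 pos [352.638 272.705  33.041] [3.141 0.001 2.851] dp [-0.229  0.     0.001] rot [ 0.007  0.006 -0.012] F [-0.321 -0.924 -1.701] T [ 0.037  0.013 -0.016] op 0.16686004695616163 q6 -0.6248802277751448
```

Call:
{"op": "play_rows", "data": {"dp": [[-0.06,0,0],[-0.12,0,0],[-0.18,0,0],[-0.23,0,0],[-0.23,0,0]], "rot": [[0,0,0],[0,0,0],[0,0,0],[0,0,0],[0,0,0]]}}

```text
clock: 6.38
eef_pos: [360.9, 269.9, 32.9]
tcp_rot: [3.141, 0.0, 2.851]
contact_force: [0.3, 0.7, -1.3]
opening: 0.166
grasp_force: 68.9
```

```bash
python3 -c "
from h import *
go([361.4,270.1,33],2.852)"
```

```text
t 6.3833 pos [360.853 269.927  32.917] [3.141 0.    2.851] dp [-0.012  0.008 -0.002] rot [ 0.002  0.002 -0.009] F [ 0.278  0.75  -1.298] T [-0.028 -0.04   0.011] op 0.16610420337723783 q6 -0.6412555361420033
```

Continue 1 mm per row until contact shows.

Call:
{"op": "play_rows", "data": {"dp": [[-0.025,0,0],[-0.05,0,0],[-0.075,0,0],[-0.075,0,0]], "rot": [[0,0,0],[0,0,0],[0,0,0],[0,0,0]]}}

```text
clock: 6.72
eef_pos: [362.6, 268.8, 32.7]
tcp_rot: [-3.141, -0.001, 2.851]
contact_force: [-3.2, 1.0, -0.4]
opening: 0.164
grasp_force: 68.9
```

```bash
python3 -c "
from h import *
go([361.4,270.1,33],2.852)"
```

```text
t 6.7167 pos [362.553 268.826  32.692] [-3.141 -0.001  2.851] dp [ 0.037  0.022 -0.008] rot [-0.009 -0.012 -0.01 ] F [-3.193  0.958 -0.36 ] T [0.286 0.685 0.026] op 0.16429739351925549 q6 -0.6464306734071388
```

Call:
{"op": "play_rows", "data": {"dp": [[-0.02,0,0],[-0.04,0,0],[-0.04,0,0]], "rot": [[0,0,0],[0,0,0],[0,0,0]]}}

```text
clock: 6.97
eef_pos: [362.7, 268.0, 32.4]
tcp_rot: [-3.139, -0.003, 2.851]
contact_force: [-9.7, 4.8, -0.7]
opening: 0.17
grasp_force: 69.2
```

```bash
python3 -c "
from h import *
go([361.4,270.1,33],2.852)"
```

```text
t 6.9667 pos [362.675 268.     32.382] [-3.139 -0.003  2.851] dp [ 0.046  0.041 -0.015] rot [-0.024 -0.031 -0.011] F [-9.747  4.771 -0.719] T [0.775 1.66  0.091] op 0.16996828652751997 q6 -0.6493257131403247
```

Call:
{"op": "play_rows", "data": {"dp": [[0.03,0,0.01],[0.03,0,0.02],[0.03,0,0.02]], "rot": [[0,0,0],[0,0,0],[0,0,0]]}}

```text
clock: 7.22
eef_pos: [362.6, 268.7, 31.8]
tcp_rot: [-3.14, -0.001, 2.851]
contact_force: [-5.4, 3.0, 0.2]
opening: 0.164
grasp_force: 69.1
```

Call:
{"op": "play_rows", "data": {"dp": [[0,0,0],[0,0,0],[0,0,0],[0,0,0]], "rot": [[0,0,0],[0,0,0],[0,0,0],[0,0,0]], "fingers": 0.34}}

```text
clock: 7.55
eef_pos: [364.1, 269.1, 32.2]
tcp_rot: [3.141, 0.001, 2.851]
contact_force: [0.5, 0.4, -0.5]
opening: 0.339
grasp_force: 0.0
```

```bash
python3 -c "
from h import *
go([361.4,270.1,120],2.852)"
```

```text
t 7.55 pos [364.135 269.14   32.233] [3.141 0.001 2.851] dp [ 0.071  0.005 -2.194] rot [ 0.006  0.006 -0.007] F [ 0.464  0.427 -0.536] T [-0.02   0.036 -0.004] op 0.3389398120064348 q6 -0.646982656057282
```

Call:
{"op": "play_rows", "data": {"dp": [[0,0,-0.7],[0,0,-1.5],[-0.3,0,-2.3],[-1.0,0,-2.8],[-1.6,0,-3.0]], "rot": [[0,0,0],[0,0,0],[0,0,0],[0,0,0],[0,0,0]]}}

```text
clock: 7.97
eef_pos: [427.5, 251.4, 155.8]
tcp_rot: [3.137, 0.004, 2.853]
contact_force: [1.4, 0.8, 0.0]
opening: 0.344
grasp_force: 0.0
```

Call:
{"op": "play_rows", "data": {"dp": [[-0.4,0,0],[-0.7,0,0],[-0.7,0,0],[-0.7,0,0]], "rot": [[0,0,0],[0,0,0],[0,0,0],[0,0,0]]}}

```text
clock: 8.3
eef_pos: [450.8, 242.0, 150.6]
tcp_rot: [-3.14, -0.002, 2.85]
contact_force: [-0.1, -1.2, -0.3]
opening: 0.341
grasp_force: 0.0
```

```bash
cat >> h.py <<'E'
def draw(f,box,k,o,a,phi=0):
    x0,y0,x1,y1=box; im=cv2.resize(f["color"][y0:y1,x0:x1,::-1],None,fx=k,fy=k,interpolation=cv2.INTER_CUBIC).copy()
    Rm=np.array([[np.cos(a),-np.sin(a)],[np.sin(a),np.cos(a)]])
    def poly(P,z,col):
        X=np.c_[np.array(P,float)@Rm.T+o,np.full(len(P),z)]
        p=((proj(f,X)-[x0,y0]+.5)*k).round().astype(np.int32); cv2.polylines(im,[p],True,col,1)
    th=np.linspace(0,2*np.pi,30)
    ci=lambda x,y,r_: np.c_[x+r_*np.cos(th),y+r_*np.sin(th)]
    poly(ci(0,0,8),66,(0,0,255)); poly(ci(-72,15,5),48,(0,0,255)); poly(ci(-72,-46,5),48,(0,0,255)); 
    h6=np.arange(6)*np.pi/3+phi; poly(np.c_[np.cos(h6),np.sin(h6)]*13.86,51.7,(0,255,0))
    return im
E
python3 - <<'E'
from h import *
go([452.4,242.9,120],2.852)
s=telemetry.sense(); f=optics.grab_frame('wrist'); f=wristRt(f,s); np.savez('w5.npz',**f)
p=proj(f,[[452.4,242.9,52]])[0]; print(p)
cx,cy=p.astype(int); im=draw(f,(cx-75,max(cy-130,0),cx+75,cy+60),3,np.array([452.4,242.9]),-.29)
cv2.imwrite('pics/p5.png',im); print(im.shape,cx-75,max(cy-130,0))
E
```

```text
t 8.3 pos [450.795 241.997 150.566] [-3.14  -0.002  2.85 ] dp [-0.034  0.035  0.764] rot [-0.019 -0.023 -0.019] F [-0.147 -1.178 -0.259] T [ 0.001  0.033 -0.054] op 0.34063569900644947 q6 -0.789853381515099
[275.948 216.289]
(570, 450, 3) 200 86
```

View pics/p5.png

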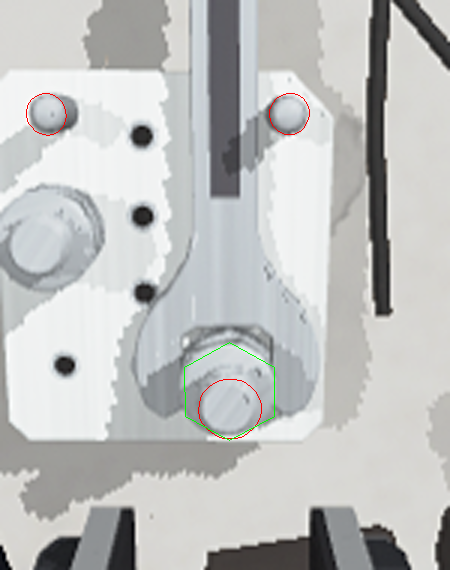

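Call:
{"op": "play_rows", "data": {"dp": [[-0.03,0.03,0.6],[-0.03,0.03,1.2],[-0.03,0.03,1.8],[-0.03,0.03,2.3],[-0.03,0.03,2.4]], "rot": [[0,0,0],[0,0,0],[0,0,0],[0,0,0],[0,0,0]], "fingers": 0.42}}

```text
clock: 8.77
eef_pos: [449.7, 242.4, 52.5]
tcp_rot: [-3.137, -0.005, 2.852]
contact_force: [-0.5, -1.2, -0.4]
opening: 0.419
grasp_force: 0.0
```

Call:
{"op": "play_rows", "data": {"dp": [[0,0,0],[0,0,0]], "rot": [[0,0,0],[0,0,0]]}}

```text
clock: 8.93
eef_pos: [452.8, 243.7, 56.3]
tcp_rot: [-3.141, -0.001, 2.852]
contact_force: [0.4, 0.1, 1.0]
opening: 0.419
grasp_force: 0.0
```

```bash
python3 -c "
from h import *
go([452.4,242.9,39.5],2.852)"
```

```text
t 8.9333 pos [452.75  243.663  56.262] [-3.141 -0.001  2.852] dp [ 0.003 -0.021  0.419] rot [-0.005 -0.006 -0.002] F [0.362 0.082 0.977] T [ 0.026 -0.004 -0.032] op 0.41929083656909055 q6 -0.7903214911203865
```

Call:
{"op": "play_rows", "data": {"dp": [[0,-0.02,0.15],[0,-0.02,0.3],[0,-0.02,0.4],[0,-0.02,0.4],[0,-0.02,0.4]], "rot": [[0,0,0],[0,0,0],[0,0,0],[0,0,0],[0,0,0]]}}

```text
clock: 9.35
eef_pos: [453.0, 242.6, 40.0]
tcp_rot: [-3.141, -0.0, 2.851]
contact_force: [-0.3, -0.6, -0.3]
opening: 0.42
grasp_force: 0.0
```

Call:
{"op": "play_rows", "data": {"dp": [[0,0,0],[0,0,0],[0,0,0],[0,0,0],[0,0,0]], "rot": [[0,0,0],[0,0,0],[0,0,0],[0,0,0],[0,0,0]], "fingers": 0.15, "grip_force": 45}}

```text
clock: 9.77
eef_pos: [453.2, 242.6, 40.4]
tcp_rot: [-3.142, 0.0, 2.851]
contact_force: [-1.9, -3.1, 5.4]
opening: 0.281
grasp_force: 44.1
```

```bash
python3 -c "
from h import *
go([452.4,242.9,39.5],2.852)"
```

```text
t 9.7667 pos [453.151 242.575  40.425] [-3.142  0.     2.851] dp [0.02  0.002 0.023] rot [-0.     0.001 -0.008] F [-1.852 -3.145  5.354] T [-0.502  0.187  0.009] op 0.2811675048581257 q6 -0.7916265569616617
```

Call:
{"op": "play_rows", "data": {"dp": [[0,-0.01,-0.02],[0,-0.015,-0.03],[0,-0.015,-0.03],[0,-0.015,-0.03],[0,-0.015,-0.03]], "rot": [[0,0,0.6],[0,0,1.2],[0,0,1.8],[0,0,2.4],[0,0,3.0]]}}

```text
clock: 10.18
eef_pos: [453.0, 242.3, 40.8]
tcp_rot: [3.141, 0.0, 2.534]
contact_force: [1.6, 1.1, -7.4]
opening: 0.276
grasp_force: 45.1
```

```bash
python3 -c "
from h import *
go([453.1,242.3,40.4],2.852)"
```

```text
t 10.1833 pos [453.015 242.314  40.771] [3.141 0.    2.534] dp [-0.002  0.001  0.009] rot [ 0.004  0.001 -3.037] F [ 1.57   1.097 -7.422] T [ 0.242 -0.288  0.074] op 0.276304816594175 q6 -0.4752794010967141
```

Call:
{"op": "play_rows", "data": {"dp": [[0,0,0.02],[0,0,0.03],[0,0,0.03],[0,0,0.03],[0,0,0.03]], "rot": [[0,0,0.5],[0,0,1.0],[0,0,1.5],[0,0,2.0],[0,0,2.0]]}}

```text
clock: 10.6
eef_pos: [453.0, 242.3, 40.4]
tcp_rot: [3.141, -0.0, 2.324]
contact_force: [-1.5, -0.6, 5.1]
opening: 0.278
grasp_force: 46.7
```

```bash
python3 -c "
from h import *
go([453.1,242.3,40.4],2.852)"
```

```text
t 10.6 pos [453.039 242.302  40.422] [ 3.141 -0.     2.324] dp [-0.001  0.001  0.001] rot [ 0.005  0.001 -5.039] F [-1.539 -0.562  5.098] T [-0.062  0.279 -0.006] op 0.27841881966636184 q6 -0.26563218133841077
```

Call:
{"op": "play_rows", "data": {"dp": [[0,0,-0.01],[0,0,-0.01],[0,0,-0.01],[0,0,-0.01],[0,0,-0.01]], "rot": [[0,0,0.5],[0,0,1.0],[0,0,1.5],[0,0,2.0],[0,0,2.0]]}}

```text
clock: 11.02
eef_pos: [452.9, 242.3, 40.5]
tcp_rot: [3.141, -0.0, 2.116]
contact_force: [-0.2, -1.2, 1.4]
opening: 0.277
grasp_force: 46.3
```

```bash
python3 -c "
from h import *
go([453.1,242.3,40.4],2.852)"
```

```text
t 11.0167 pos [452.941 242.256  40.548] [ 3.141 -0.     2.116] dp [-0.001  0.004  0.004] rot [ 0.003 -0.    -7.03 ] F [-0.198 -1.151  1.437] T [ 0.045  0.136 -0.059] op 0.27735545227904396 q6 -0.057120894474532356
```

Call:
{"op": "play_rows", "data": {"dp": [[0,0,0],[0,0,0],[0,0,0],[0,0,0],[0,0,0]], "rot": [[0,0,0.5],[0,0,1.0],[0,0,1.5],[0,0,2.0],[0,0,2.0]]}}

```text
clock: 11.43
eef_pos: [452.9, 242.2, 40.5]
tcp_rot: [3.142, -0.0, 1.908]
contact_force: [-1.0, -0.1, 1.7]
opening: 0.279
grasp_force: 45.5
```

```bash
python3 -c "
from h import *
go([453.1,242.3,40.4],2.852)"
```

```text
t 11.4333 pos [452.869 242.227  40.544] [ 3.142 -0.     1.908] dp [-0.     0.006  0.004] rot [ 0.001 -0.001 -9.011] F [-0.995 -0.063  1.733] T [0.047 0.212 0.112] op 0.27931304976092824 q6 0.15045963298181475
```

Call:
{"op": "play_rows", "data": {"dp": [[0,0,0],[0,0,0],[0,0,0],[0,0,0]], "rot": [[0,0,0.4],[0,0,0.8],[0,0,1.2],[0,0,1.2]]}}

```text
clock: 11.77
eef_pos: [452.9, 242.2, 40.5]
tcp_rot: [3.142, -0.0, 1.784]
contact_force: [-1.6, 1.2, 2.4]
opening: 0.278
grasp_force: 44.9
```

```bash
python3 -c "
from h import *
go([453.1,242.3,40.4],2.852)"
```

```text
t 11.7667 pos [452.861 242.151  40.526] [ 3.142 -0.     1.784] dp [0.002 0.007 0.003] rot [  0.     -0.    -10.195] F [-1.58   1.234  2.359] T [0.154 0.228 0.212] op 0.2784944531741526 q6 0.2744275438282347
```

Call:
{"op": "play_rows", "data": {"dp": [[0,0,0],[0,0,0],[0,0,0],[0,0,0]], "rot": [[0,0,0.4],[0,0,0.8],[0,0,1.0],[0,0,1.0]]}}

```text
clock: 12.1
eef_pos: [452.8, 242.2, 40.5]
tcp_rot: [-3.142, -0.0, 1.68]
contact_force: [-1.4, 1.7, 1.9]
opening: 0.28
grasp_force: 44.4
```

```bash
python3 -c "
from h import *
go([453.1,242.3,40.4],2.852)"
```

```text
t 12.1 pos [452.835 242.159  40.514] [-3.142 -0.     1.68 ] dp [0.003 0.007 0.003] rot [ -0.001  -0.001 -11.189] F [-1.391  1.723  1.902] T [0.073 0.32  0.287] op 0.2802796693189538 q6 0.37853914410136996
```

Call:
{"op": "play_rows", "data": {"dp": [[0,0,0],[0,0,0],[0,0,0]], "rot": [[0,0,0.3],[0,0,0.6],[0,0,0.9]]}}

```text
clock: 12.35
eef_pos: [452.8, 242.1, 40.5]
tcp_rot: [-3.141, 0.0, 1.586]
contact_force: [-1.7, 1.9, 3.2]
opening: 0.281
grasp_force: 43.9
```

```bash
python3 -c "
from h import *
go([453.1,242.3,40.4],2.852)"
```

```text
t 12.35 pos [452.811 242.142  40.524] [-3.141  0.     1.586] dp [0.004 0.007 0.003] rot [ -0.001  -0.001 -12.091] F [-1.694  1.884  3.193] T [0.148 0.36  0.428] op 0.28113700597884134 q6 0.4729724452042522
```

Call:
{"op": "play_rows", "data": {"dp": [[0,0,0],[0,0,0]], "rot": [[0,0,0.2],[0,0,0.4]]}}

```text
clock: 12.52
eef_pos: [452.8, 242.1, 40.5]
tcp_rot: [-3.141, 0.0, 1.543]
contact_force: [-2.9, 2.0, 2.8]
opening: 0.278
grasp_force: 43.9
```

```bash
python3 -c "
from h import *
go([453.1,242.3,40.4],2.852)
T=[]
for i in range(6):
    optics.grab_frame('side'); T.append(telemetry.sense()['wrist_torque'][2])
print(np.array(T),np.mean(T))"
```

```text
t 12.5167 pos [452.763 242.144  40.489] [-3.141  0.     1.543] dp [0.004 0.008 0.002] rot [ -0.002  -0.001 -12.499] F [-2.935  1.975  2.802] T [0.186 0.473 0.394] op 0.27794912983510467 q6 0.5157399331513653
[0.421 0.358 0.37  0.349 0.41  0.426] 0.3888272564454825
```

Call:
{"op": "play_rows", "data": {"dp": [[0,0,0],[0,0,0]], "rot": [[0,0,0.2],[0,0,0.4]]}}

```text
clock: 12.98
eef_pos: [452.8, 242.1, 40.5]
tcp_rot: [-3.141, 0.0, 1.499]
contact_force: [-3.7, 1.6, 3.7]
opening: 0.276
grasp_force: 43.9
```

```bash
python3 -c "
from h import *
go([453.1,242.3,40.4],2.852)
T=[]
for i in range(8):
    optics.grab_frame('side'); T.append(telemetry.sense()['wrist_torque'][2])
print(np.array(T),np.mean(T))"
```

```text
t 12.9833 pos [452.798 242.11   40.492] [-3.141  0.     1.499] dp [0.005 0.007 0.002] rot [ -0.002  -0.001 -12.924] F [-3.68   1.592  3.74 ] T [0.32  0.56  0.469] op 0.2757305140555829 q6 0.5600996799134303
[0.468 0.366 0.382 0.399 0.333 0.388 0.37  0.412] 0.3898634614565152
```

Call:
{"op": "play_rows", "data": {"dp": [[0,0,0],[0,0,0],[0,0,0],[0,0,0]], "rot": [[0,0,0],[0,0,0],[0,0,0],[0,0,0]], "fingers": 0.42}}

```text
clock: 13.72
eef_pos: [453.3, 242.1, 40.5]
tcp_rot: [3.141, -0.0, 1.5]
contact_force: [0.2, -0.1, -1.0]
opening: 0.421
grasp_force: 0.0
```

Call:
{"op": "play_rows", "data": {"dp": [[0,0,-0.4],[0,0,-0.9],[0,0,-1.6],[0,0,-2.3],[0,0,-2.7]], "rot": [[0,0,0],[0,0,0],[0,0,0],[0,0,0],[0,0,0]]}}

```text
clock: 14.13
eef_pos: [454.0, 242.6, 151.2]
tcp_rot: [3.139, -0.002, 1.5]
contact_force: [0.6, 0.7, 0.7]
opening: 0.422
grasp_force: 0.0
```

```bash
python3 -c "
from h import *
go([363.2,269.0,150],2.852)"
```

```text
t 14.1333 pos [454.04  242.555 151.172] [ 3.139 -0.002  1.5  ] dp [ 0.499 -2.312  0.024] rot [  0.032   0.005 -12.909] F [0.56  0.722 0.7  ] T [-0.015  0.003 -0.012] op 0.4219692044007202 q6 0.5584863694081545
```

Call:
{"op": "play_rows", "data": {"dp": [[0.1,-0.4,0],[0.2,-0.9,0],[0.3,-1.5,0],[0.4,-2.0,0],[0.5,-2.3,0]], "rot": [[0,0,-1.1],[0,0,-2.2],[0,0,-3.3],[0,0,-4.4],[0,0,-5.5]]}}

```text
clock: 14.55
eef_pos: [360.7, 268.3, 148.4]
tcp_rot: [-3.141, -0.0, 2.082]
contact_force: [-0.1, 0.3, -0.1]
opening: 0.423
grasp_force: 0.0
```

Call:
{"op": "play_rows", "data": {"dp": [[0,0,0],[0,0,0],[0,0,0],[0,0,0],[0,0,0]], "rot": [[0,0,-1.1],[0,0,-2.2],[0,0,-3.3],[0,0,-4.4],[0,0,-5.5]]}}

```text
clock: 14.97
eef_pos: [362.7, 268.6, 148.6]
tcp_rot: [3.141, 0.0, 2.658]
contact_force: [-0.3, -0.2, 0.5]
opening: 0.419
grasp_force: 0.0
```

Call:
{"op": "play_rows", "data": {"dp": [[0,0,0],[0,0,0],[0,0,0],[0,0,0]], "rot": [[0,0,-1.0],[0,0,-1.7],[0,0,-1.7],[0,0,-1.7]]}}

```text
clock: 15.3
eef_pos: [362.7, 268.5, 148.5]
tcp_rot: [3.141, 0.0, 2.828]
contact_force: [-0.7, -0.5, -0.1]
opening: 0.418
grasp_force: 0.0
```

Run:
```python
from h import *
go([363.7,270.8,80],2.832)
s=telemetry.sense(); f=optics.grab_frame('wrist'); f=wristRt(f,s); np.savez('w6.npz',**f)
# handle edges: slot (dark) centre and handle end
print(proj(f,[[363.7,270.8,34],[329,281,34]]))
for row in (175,180,185,190,195,200,205,210):
    g=f["color"][row,220:330].astype(int).mean(1); d=np.where(g<120)[0]+220
    print(row,d.min() if len(d) else None,d.max() if len(d) else None, ' '.join(str(int(v)) for v in g[20:90:2]))
```

```text
t 15.3 pos [362.651 268.521 148.507] [3.141 0.    2.828] dp [-0.007  0.062  1.713] rot [ 0.002  0.002 -0.041] F [-0.685 -0.472 -0.069] T [-0.026  0.021  0.009] op 0.41826235355812547 q6 -0.6228240995322951
[[276.93  209.296]
 [275.803 167.008]]
175 273 324 209 209 206 207 207 209 209 208 210 209 209 208 209 214 201 199 176 87 91 92 90 128 197 201 187 184 184 184 185 186 185 184 184 184 206
180 276 324 209 208 207 209 209 209 209 210 210 209 210 210 211 194 200 198 197 165 101 99 154 199 196 200 185 185 185 184 184 184 185 184 185 183 213
185 319 325 209 210 211 193 148 149 148 189 213 212 211 211 209 213 199 198 196 202 203 200 197 197 196 200 185 185 185 185 184 185 184 185 185 183 194
190 319 329 152 150 150 150 153 152 151 152 153 149 210 209 210 213 199 198 196 204 204 199 197 198 197 200 184 183 184 185 185 185 185 184 184 184 210
195 273 329 151 151 151 152 151 152 152 152 152 150 144 209 207 212 199 197 167 88 90 91 90 133 198 200 185 184 183 184 184 184 184 183 185 182 209
200 273 324 152 151 151 149 150 151 151 152 151 150 213 210 209 213 199 198 166 89 90 90 90 133 198 200 184 182 182 182 184 184 185 185 185 194 208
205 273 323 150 150 151 151 151 151 151 151 152 152 148 211 210 213 199 197 167 89 90 90 90 166 198 200 184 184 184 182 183 182 183 182 182 180 208
210 273 323 151 152 151 151 151 151 151 151 151 149 209 209 207 213 199 197 167 89 92 91 90 165 198 200 184 182 184 183 184 183 182 184 182 181 210
```

Call:
{"op": "play_rows", "data": {"dp": [[0.05,0.04,0.5],[0.1,0.06,1.2],[0.1,0.06,2.0],[0.1,0.06,2.7],[0.1,0.06,3.08]], "rot": [[0,0,0],[0,0,0],[0,0,0],[0,0,0],[0,0,0]], "fingers": 0.36}}

```text
clock: 15.77
eef_pos: [358.4, 271.2, 22.8]
tcp_rot: [-3.14, -0.001, 2.828]
contact_force: [-0.1, 0.1, -0.3]
opening: 0.36
grasp_force: 0.0
```

Call:
{"op": "play_rows", "data": {"dp": [[0,0,0],[0,0,0],[0,0,0]], "rot": [[0,0,0],[0,0,0],[0,0,0]]}}

```text
clock: 16.02
eef_pos: [360.0, 272.4, 26.1]
tcp_rot: [3.141, 0.001, 2.829]
contact_force: [0.5, 0.5, 0.5]
opening: 0.365
grasp_force: 0.0
```

```bash
python3 -c "
from h import *
go([359.9,272,25],2.832)"
```

```text
t 16.0167 pos [360.048 272.428  26.111] [3.141 0.001 2.829] dp [ 0.    -0.011  0.028] rot [ 0.008  0.006 -0.025] F [0.462 0.506 0.524] T [-0.014  0.025  0.004] op 0.36495171889330036 q6 -0.6140653815554503
```

Close.

Call:
{"op": "play_rows", "data": {"dp": [[0,0,0],[0,0,0],[0,0,0],[0,0,0],[0,0,0]], "rot": [[0,0,0],[0,0,0],[0,0,0],[0,0,0],[0,0,0]], "fingers": 0.05, "grip_force": 60}}

```text
clock: 16.43
eef_pos: [360.3, 272.6, 26.7]
tcp_rot: [3.14, 0.002, 2.83]
contact_force: [-0.3, -1.6, 6.6]
opening: 0.184
grasp_force: 58.7
```

```bash
python3 -c "
from h import *
o=np.array([453,242.3]);
for d in (0,.04,.06):
    s=telemetry.sense(); c,sn=np.cos(d),np.sin(d); p=np.array([[c,-sn],[sn,c]])@(s['eef_pos'][:2]-o)+o
    go([*p,s['eef_pos'][2]],s['tcp_rot'][2]+d)"
```

```text
t 16.4333 pos [360.32  272.613  26.744] [3.14  0.002 2.83 ] dp [0. 0. 0.] rot [0.02  0.015 0.   ] F [-0.344 -1.562  6.559] T [-0.167  0.156  0.011] op 0.18389981096395752 q6 -0.6146746405412681
t 16.4333 pos [360.32  272.613  26.744] [3.14  0.002 2.83 ] dp [-0.002 -0.097 -0.   ] rot [ 0.019  0.015 -0.382] F [-0.344 -1.562  6.559] T [-0.167  0.156  0.011] op 0.18389981096395752 q6 -0.6146746405412681
t 16.4333 pos [360.32  272.613  26.744] [3.14  0.002 2.83 ] dp [-0.004 -0.146 -0.   ] rot [ 0.019  0.015 -0.573] F [-0.344 -1.562  6.559] T [-0.167  0.156  0.011] op 0.18389981096395752 q6 -0.6146746405412681
```

Call:
{"op": "play_rows", "data": {"dp": [[0,-0.03,-0.02],[0,-0.06,-0.03],[0,-0.1,-0.03],[0,-0.1,-0.03]], "rot": [[0,0,-0.12],[0,0,-0.25],[0,0,-0.38],[0,0,-0.38]]}}

```text
clock: 16.77
eef_pos: [359.0, 268.5, 27.0]
tcp_rot: [3.14, 0.001, 2.871]
contact_force: [3.1, 1.0, -1.5]
opening: 0.188
grasp_force: 58.7
```

```bash
python3 -c "
from h import *
go([360.3,272.6,25],2.85)"
```

```text
t 16.7667 pos [359.024 268.512  26.987] [3.14  0.001 2.871] dp [-0.003  0.107  0.05 ] rot [0.015 0.014 0.205] F [ 3.055  1.006 -1.479] T [ 0.145 -0.546 -0.011] op 0.18836940281396888 q6 -0.6614560320696395
```

Call:
{"op": "play_rows", "data": {"dp": [[0.06,0,0],[0.13,0,0],[0.2,0,0],[0.27,0,0],[0.35,0,0]], "rot": [[0,0,0],[0,0,0],[0,0,0],[0,0,0],[0,0,0]]}}

```text
clock: 17.18
eef_pos: [345.2, 272.3, 26.7]
tcp_rot: [3.141, 0.001, 2.87]
contact_force: [1.1, -0.1, 2.1]
opening: 0.185
grasp_force: 59.0
```

```bash
python3 -c "
from h import *
go([359,268.5,25],2.871)"
```

```text
t 17.1833 pos [345.17  272.335  26.715] [3.141 0.001 2.87 ] dp [-0.359  0.     0.043] rot [ 0.008  0.007 -0.009] F [ 1.106 -0.102  2.075] T [-0.018 -0.357  0.031] op 0.1847501694125087 q6 -0.6345298034397777
```

Call:
{"op": "play_rows", "data": {"dp": [[0.1,0,0],[0.2,0,0],[0.32,0,0],[0.32,0,0],[0.32,0,0]], "rot": [[0,0,0],[0,0,0],[0,0,0],[0,0,0],[0,0,0]]}}

```text
clock: 17.6
eef_pos: [331.4, 275.2, 26.4]
tcp_rot: [-3.14, -0.001, 2.871]
contact_force: [-1.9, -0.0, 2.6]
opening: 0.185
grasp_force: 59.2
```

Call:
{"op": "play_rows", "data": {"dp": [[0,0,-0.3],[0,0,-0.8],[0,0,-1.5],[0,0,-2.2],[0,0,-2.4]], "rot": [[0,0,0],[0,0,0],[0,0,0],[0,0,0],[0,0,0]]}}

```text
clock: 18.02
eef_pos: [333.3, 276.1, 125.3]
tcp_rot: [3.139, 0.002, 2.87]
contact_force: [0.8, 1.7, -1.5]
opening: 0.186
grasp_force: 58.8
```

```bash
python3 -c "
from h import *
go([333,381,140],np.pi)"
```

```text
t 18.0167 pos [333.303 276.133 125.282] [3.139 0.002 2.87 ] dp [ 0.71   2.525 -0.363] rot [ 0.022  0.019 -2.593] F [ 0.785  1.655 -1.478] T [ 0.076  0.023 -0.023] op 0.18575113615416863 q6 -0.6110372875326141
```

Call:
{"op": "play_rows", "data": {"dp": [[0.1,0.4,-0.3],[0.3,1.0,-0.4],[0.5,1.7,-0.4],[0.71,2.3,-0.4],[0.71,2.53,-0.4]], "rot": [[0,0,-0.6],[0,0,-1.2],[0,0,-1.8],[0,0,-2.59],[0,0,-2.59]]}}

```text
clock: 18.43
eef_pos: [331.8, 383.2, 138.0]
tcp_rot: [3.141, -0.0, -3.136]
contact_force: [-0.1, 1.4, -1.1]
opening: 0.186
grasp_force: 58.9
```

Call:
{"op": "play_rows", "data": {"dp": [[0,0,0],[0,0,0],[0,0,0]], "rot": [[0,0,0],[0,0,0],[0,0,0]]}}

```text
clock: 18.68
eef_pos: [331.6, 378.9, 137.6]
tcp_rot: [-3.14, -0.001, 3.14]
contact_force: [-0.5, -0.0, -1.3]
opening: 0.186
grasp_force: 58.9
```

```bash
python3 -c "
from h import *
go([333,380,38],np.pi)"
```

```text
t 18.6833 pos [331.566 378.904 137.647] [-3.14  -0.001  3.14 ] dp [-0.04   0.032  2.491] rot [-0.019 -0.014 -0.015] F [-0.491 -0.002 -1.282] T [-0.003  0.109 -0.029] op 0.1864854845015904 q6 -0.719935018656284
```

Call:
{"op": "play_rows", "data": {"dp": [[0,0.03,0.6],[0,0.03,1.3],[0,0.03,2.0],[0,0.03,2.4],[0,0.03,2.4]], "rot": [[0,0,0],[0,0,0],[0,0,0],[0,0,0],[0,0,0]]}}

```text
clock: 19.1
eef_pos: [330.4, 378.4, 39.4]
tcp_rot: [-3.137, -0.004, 3.139]
contact_force: [0.1, -0.6, -1.0]
opening: 0.185
grasp_force: 58.9
```

Call:
{"op": "play_rows", "data": {"dp": [[-0.4,-0.02,0],[-0.9,-0.05,0],[-1.5,-0.08,0],[-2.0,-0.12,0],[-2.1,-0.12,0]], "rot": [[0,0,0],[0,0,0],[0,0,0],[0,0,0],[0,0,0]]}}

```text
clock: 19.52
eef_pos: [420.9, 377.2, 44.6]
tcp_rot: [3.139, 0.004, 3.139]
contact_force: [0.1, -0.6, -1.1]
opening: 0.187
grasp_force: 58.9
```

Call:
{"op": "play_rows", "data": {"dp": [[0,0,0],[0,0,0],[0,0,0]], "rot": [[0,0,0],[0,0,0],[0,0,0]]}}

```text
clock: 19.77
eef_pos: [415.5, 376.5, 42.9]
tcp_rot: [-3.141, -0.0, 3.141]
contact_force: [0.8, 0.1, -1.5]
opening: 0.185
grasp_force: 58.9
```

```bash
python3 -c "
from h import *
go([415.5,375,1.5],np.pi)"
```

```text
t 19.7667 pos [415.503 376.506  42.874] [-3.141 -0.     3.141] dp [-0.    -0.037  1.034] rot [-0.002 -0.004 -0.004] F [ 0.767  0.096 -1.471] T [-0.007  0.063  0.045] op 0.1849784631653618 q6 -0.8370519016756142
```

Call:
{"op": "play_rows", "data": {"dp": [[0,-0.03,0.2],[0,-0.03,0.5],[0,-0.03,0.8],[0,-0.03,0.92],[0,-0.03,0.92]], "rot": [[0,0,0],[0,0,0],[0,0,0],[0,0,0],[0,0,0]]}}

```text
clock: 20.18
eef_pos: [414.8, 374.7, 3.5]
tcp_rot: [-3.139, -0.003, -3.141]
contact_force: [0.1, 0.4, -0.7]
opening: 0.189
grasp_force: 58.9
```

Call:
{"op": "play_rows", "data": {"dp": [[0,0,0.02],[0,0,0.05],[0,0,0.07],[0,0,0.09]], "rot": [[0,0,0],[0,0,0],[0,0,0],[0,0,0]]}}

```text
clock: 20.52
eef_pos: [416.4, 375.9, 2.3]
tcp_rot: [3.141, 0.0, 3.141]
contact_force: [0.5, -0.4, -1.4]
opening: 0.187
grasp_force: 58.9
```

```bash
python3 -c "
from h import *
go([415.5,375,1.5],np.pi)"
```

```text
t 20.5167 pos [416.44  375.923   2.322] [3.141 0.    3.141] dp [ 0.024 -0.023  0.021] rot [ 0.004  0.005 -0.003] F [ 0.518 -0.449 -1.438] T [-0.035  0.058  0.023] op 0.18744315603852757 q6 -0.8388873447766416
```

Call:
{"op": "play_rows", "data": {"dp": [[0,0,0.015],[0,0,0.03],[0,0,0.045],[0,0,0.045]], "rot": [[0,0,0],[0,0,0],[0,0,0],[0,0,0]]}}

```text
clock: 20.85
eef_pos: [416.4, 375.8, 0.8]
tcp_rot: [3.141, 0.0, 3.141]
contact_force: [-0.4, -1.5, 4.1]
opening: 0.188
grasp_force: 59.6
```

```bash
python3 -c "
from h import *
go([415.5,375,1.5],np.pi)"
```

```text
t 20.85 pos [416.383 375.84    0.841] [3.141 0.    3.141] dp [ 0.022 -0.021 -0.016] rot [ 0.003  0.003 -0.002] F [-0.445 -1.489  4.122] T [-0.132  0.187  0.014] op 0.18829683943761924 q6 -0.8389129683914073
```

Call:
{"op": "play_rows", "data": {"dp": [[0,0,0],[0,0,0],[0,0,0],[0,0,0]], "rot": [[0,0,0],[0,0,0],[0,0,0],[0,0,0]], "fingers": 0.31}}

```text
clock: 21.18
eef_pos: [416.3, 375.7, 0.3]
tcp_rot: [3.142, 0.0, 3.141]
contact_force: [-0.3, 1.2, 0.3]
opening: 0.308
grasp_force: 0.0
```

Call:
{"op": "play_rows", "data": {"dp": [[0,0,-0.2],[0,0,-0.7],[0,0,-1.4],[0,0,-2.2],[0,0,-3.0]], "rot": [[0,0,0],[0,0,0],[0,0,0],[0,0,0],[0,0,0]]}}

```text
clock: 21.6
eef_pos: [415.8, 375.4, 121.8]
tcp_rot: [-3.141, -0.001, 3.141]
contact_force: [0.6, 0.0, 1.1]
opening: 0.312
grasp_force: 0.0
```

Call:
{"op": "play_rows", "data": {"dp": [[0.3,0.3,-0.7],[0.6,0.8,-1.4],[1.0,1.4,-2.0],[1.4,2.0,-2.0],[1.4,2.0,-2.0]], "rot": [[0,0,0],[0,0,0],[0,0,0],[0,0,0],[0,0,0]]}}

```text
clock: 22.02
eef_pos: [358.8, 459.9, 203.1]
tcp_rot: [3.136, 0.002, -3.14]
contact_force: [-0.7, -0.3, 0.6]
opening: 0.31
grasp_force: 0.0
```

Call:
{"op": "play_rows", "data": {"dp": [[0,0,0],[0,0,0]], "rot": [[0,0,0],[0,0,0]]}}

```text
clock: 22.18
eef_pos: [359.9, 455.0, 200.0]
tcp_rot: [-3.141, -0.0, -3.141]
contact_force: [0.7, -0.3, -0.3]
opening: 0.311
grasp_force: 0.0
```

Run:
```python
from h import *
s=telemetry.sense(); print(s["clock"],s["eef_pos"],s["contact_force"],s["opening"])
a=load("side0.npz")["color"]; b=optics.grab_frame("side")["color"]
d=cv2.absdiff(a,b).max(2)>40
d[:, :]=cv2.morphologyEx(d.astype(np.uint8),cv2.MORPH_OPEN,np.ones((2,2),np.uint8))
n,l,st,ce=cv2.connectedComponentsWithStats(d.astype(np.uint8))
print([(x.tolist(),np.round(c).tolist()) for x,c in zip(st[1:],ce[1:]) if x[4]>4])
t=load("top0.npz"); b=optics.grab_frame("top")["color"]
d=(cv2.absdiff(t["color"],b).max(2)>40).astype(np.uint8); n,l,st,ce=cv2.connectedComponentsWithStats(d)
print([(x.tolist(),np.round(c).tolist()) for x,c in zip(st[1:],ce[1:]) if x[4]>6])
```

```text
22.1833 [359.943 455.047 200.041] [ 0.746 -0.264 -0.256] 0.3109752093538184
[([28, 0, 58, 95, 2787], [63.0, 36.0]), ([166, 0, 4, 2, 8], [168.0, 0.0]), ([164, 2, 53, 71, 2403], [193.0, 38.0]), ([207, 75, 13, 15, 117], [214.0, 81.0]), ([191, 93, 22, 24, 206], [200.0, 106.0]), ([290, 210, 15, 13, 78], [297.0, 216.0]), ([220, 221, 21, 9, 94], [228.0, 225.0]), ([309, 220, 4, 4, 13], [310.0, 222.0]), ([228, 227, 50, 59, 1301], [256.0, 256.0]), ([232, 231, 3, 2, 6], [233.0, 232.0]), ([284, 235, 9, 8, 38], [287.0, 238.0]), ([326, 234, 21, 15, 175], [336.0, 240.0]), ([316, 237, 3, 2, 6], [317.0, 238.0]), ([275, 241, 15, 15, 97], [280.0, 247.0]), ([318, 279, 135, 132, 5640], [382.0, 347.0]), ([356, 280, 3, 4, 9], [357.0, 282.0]), ([0, 286, 100, 66, 880], [61.0, 306.0]), ([23, 297, 15, 10, 93], [30.0, 301.0]), ([462, 296, 13, 14, 118], [468.0, 302.0]), ([17, 298, 3, 3, 8], [18.0, 299.0]), ([12, 303, 8, 5, 20], [15.0, 306.0]), ([0, 304, 4, 3, 10], [1.0, 305.0]), ([0, 308, 17, 7, 50], [8.0, 311.0]), ([52, 311, 3, 2, 6], [53.0, 312.0]), ([97, 310, 31, 82, 861], [118.0, 338.0]), ([144, 310, 21, 110
[... 1315 characters left out ...]
[383, 197, 78, 47, 1564], [414.0, 225.0]), ([336, 216, 11, 43, 275], [343.0, 236.0]), ([208, 220, 2, 44, 81], [208.0, 241.0]), ([352, 225, 9, 4, 36], [356.0, 226.0]), ([263, 233, 3, 4, 7], [264.0, 235.0]), ([318, 235, 6, 5, 14], [321.0, 236.0]), ([462, 242, 6, 2, 7], [464.0, 242.0]), ([262, 246, 7, 9, 36], [264.0, 250.0]), ([552, 296, 8, 21, 99], [556.0, 309.0]), ([304, 320, 4, 6, 14], [306.0, 322.0]), ([307, 325, 1, 7, 7], [307.0, 328.0]), ([339, 335, 13, 12, 41], [344.0, 342.0]), ([242, 336, 7, 4, 11], [245.0, 338.0]), ([342, 349, 56, 71, 2413], [362.0, 380.0]), ([367, 371, 64, 49, 1122], [390.0, 397.0]), ([428, 396, 39, 24, 190], [448.0, 409.0]), ([472, 407, 54, 13, 380], [496.0, 414.0])]
```

```bash
python3 -c "
from rig import r
print(r.sign_off())"
```

```text
the job is handed in; nothing more can be done
None
```

I locked the foot at the back left stud and handed the job in. I turned the jam nut to about 0.45 N m (last readings 0.47 while turning, 0.39 held). The spanner came off and lies flat on the bench, within a few mm of its starting place. I saw no sign that anything else had moved, and it took about 22 s; the hand-in call did not return a verdict.

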